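Set a tube clamp's sliding jaw to the same hole as its twin

TASK

Two equal tube clamps are screwed to the bench for a glue-up, but one is still nearly closed. On that one, pull the spring plunger's knob up, slide the jaw along the tube away from the screw end to the third hole, where the twin clamp's jaw already stands, and let go so that the pin drops fully into that hole. Leave the twin clamp as it is.

Things in the scene. Friction and masses are not known exactly. Their poses are not given: they have to be found in the camera images.
- knob (a point): Centre of the black plunger knob (upright cylinder, diameter 28, height 26 mm) of the nearly closed clamp, 91 mm above the bench when down. Axes: y along the tube away from the screw end, z up. It rides in a steel sleeve (86 x 52 mm) that slides on the tube with about 2 N when the raised knob is moved along y. Its jaw plate, 90 mm high, stands 40 mm from the knob's axis on the screw side.
- hole (a point): Centre of the mouth of the third hole from the screw end of that clamp, on top of its fixed 36 mm square steel tube, 48 mm above the bench; axes as the knob's. Four oblong holes, 32 mm along by 18 mm across, lie 60 mm apart; the pin starts in the first, 120 mm from this one. The 12 mm pin drops in when the knob's axis is within 10 mm of the hole's centre.
- pin (a joint): Height of the plunger pin, which moves as one with the knob, m: 0 fully down in a hole (14 mm deep, sleeve locked), 0.014 resting on the tube's top between holes (sleeve free), 0.030 fully up. A spring pushes it down, 3 N at 0 to 8 N at 0.030; it stays up only while held.
- twin_knob (a point): Centre of the knob of the twin clamp, an equal and roughly parallel one 130 to 190 mm nearer to or farther from the robot. Its pin is down in its own third hole, its knob 91 mm above the bench. To be left alone.

How it is judged:
By the outcome, as a careful person would: the job done as asked, in the order asked, and still so for the second after the job is handed in, with the robot touching nothing.
It also fails if it takes over 35 s, if anything falls off the work surface, if the arm or the gripper's body presses on something with over 40 N, if the wrist force passes 120 N, or if a joint passes its speed limit or range.

ROBOT

A 6-joint arm with a two-finger parallel gripper is mounted at the origin on the work surface. World frame = base frame: x ahead of the robot, y to its left, z up, the work surface at z = 0. Lengths are in mm, angles in degrees, forces in N, time in s.
With the tool pointing down it reaches from about 300 to 850 mm from the base axis. Payload 4.2 kg.
Tool frame: the origin (TCP) lies between the finger pads; the fingertips stand 14 mm ahead of it and the grasp point (between the pads) lies 5 mm behind it (env.finger_overhang is the distance from the TCP to the fingertips, in mm); z points along the fingers, y is the line along which they close (so a half turn about z gives the same grasp; the last joint's range is limited). The gripper opens to 91 mm and grips with 3 to 60 N. Pads are 32 mm wide; open, the fingers measure 118 mm over their backs; the gripper's body (76 mm by 178 mm) begins 60 mm behind the grasp point.
Start: joints at [-67.208, 18.312, 89.639, -0, 72.044, -1.146], TCP at [233.311, -525.555, 227.976] pointing down, gripper open.
Joint ranges: [-177.97, 177.97], [-48.28, 115.42], [12.27, 149.76], [-77.06, 257.06], [2.81, 150.46], [-146.56, 146.56]. Speed limits (degrees/s): [147.25, 147.25, 180, 180, 180, 180].

INTERFACE

Orientations are given as [roll, pitch, yaw] about the fixed x, y, z axes, in that order (R = Rz(yaw) Ry(pitch) Rx(roll)).
In Python, from workcell import status, cams, env, finder gives the robot as it stands.
- The arm moves only by the tool apply_moves, never from a script. Its argument "increments" is a list of rows, each a list of 7 numbers: the opening, from -1 (shut) to 1 (fully open), then the shift along the world's x, y, z in m, then the turn, a rotation vector about the world's x, y, z in degrees. In form: [[gripper, x, y, z, ax, ay, az], ...]. A call has 1 to 5 rows; each row shifts and turns the commanded pose from where the row before left it; what a row does not reach is not made up. A row lasts 1/12 s, in which the tool goes at most 41.7 mm and 7.16 degrees, less where a joint would pass 70% of its speed; a pose out of reach is approached as far as the arm can. A call with a gripper value outside its range is refused whole. The fingers move at their own pace and stop on an object; "newtons" is the grip in N (left out, the last holds). Time passes only in rows, so rows that do not move let the fingers close. It gives the time, the measured TCP pose, the force, the opening and the grip force at its end, in the units of the state.
- status.state(): the state, without advancing time (a new reading comes with each control period).
- cams.grab_frame(name): name is "scene" or "top"; returns a dict with "color" (400x640x3 uint8, red, green, blue), "intrinsics" (3x3 intrinsics, pixels), "R" (3x3) and "t" (3): a world point X has camera coordinates R X + t. Camera axes: x right, y down, z forward; pixel columns grow to the right and rows downward; lengths in mm; the calibration is good to about 2 mm. A picture is of the moment at which its call begins. There is no depth.
- env.job_done(): hands the job in; it is judged then, once.
Trained networks look in the newest picture that a camera, given by its name, has taken for a name from the list of things; names that differ only in an ending like _2 or _b are one class to them, and where a whole thing is asked for, a point or a joint stands for the part that bears it (a point fixed in the world has none). Each returns a list of dicts, best first, with "score" (0 to 1); they miss things now and then, are a little off and sometimes report something else, mostly with a low value. They report only what shows in the picture. A call takes as long as a camera call.
- finder.boxes_of(query, camera): "rect" ([left, top, width, height] in pixels, round what is visible of it).
- finder.trace(query, camera): "pixels" (400x640 bool, what is visible of it) and "rect" ([left, top, width, height] in pixels, round what is visible of it).
The state is a dict: "time_s": time; "qpos": joint angles; "qvel": joint speeds; "effort": joint torques, N m; "ee_pos": TCP position; "ee_rot": TCP orientation; "force": force on the tool from outside, world axes, zero at the start; "torque": the same for the moment, N m; "gripper_width": finger opening in mm; "gripper_force": force on a finger pad.
Only numpy, scipy, OpenCV 4.12 (cv2) and the standard library are available. Lean on these libraries where they do the work, as an engineer would, in place of code of your own. Each camera call takes 0.05 s, during which the arm holds its last target. There are 200 camera calls.

## Working session

There is one attempt and no reset: what is moved stays moved. The work goes in short steps, Python scripts to look and compute and a tool call to move; the robot and the scene stay as the last step left them, time stands still between calls to the robot, and variables do not carry over. Pictures are saved under pics/ and viewed, at most 10 in all, crops included, and the job is handed in when it is done.

Besides the shell and the picture viewer there is one more tool, called after ">>>" by a JSON object that holds its "name" and its "arguments". apply_moves: Moves the arm, as the interface text tells. Its arguments: {"type":"object","properties":{"increments":{"type":"array","items":{"type":"array","items":{"type":"number"}}},"newtons":{"type":"number"}},"required":["increments"]}

```bash
mkdir -p pics; cat > h.py <<'E'
import numpy as np, cv2
from workcell import status, cams, env, finder
def ray(f,u,v):
    K=np.array(f["intrinsics"]);R=np.array(f["R"]);t=np.array(f["t"])
    return -R.T@t, R.T@np.linalg.solve(K,[u,v,1.])
def at_z(f,u,v,z):
    c,d=ray(f,u,v); return c+d*(z-c[2])/d[2]
def proj(f,X):
    p=np.array(f["intrinsics"])@(np.array(f["R"])@np.array(X,float)+np.array(f["t"])); return p[:2]/p[2]
E
python3 - <<'E'
from h import *
for n in ("top","scene"):
    f=cams.grab_frame(n); cv2.imwrite(f"pics/{n}0.png",f["color"][:,:,::-1])
    print(n,-np.array(f["R"]).T@np.array(f["t"]))
    for q in ("knob","hole","pin","twin_knob"):
        for b in finder.boxes_of(q,n)[:4]:
            l,t,w,h=b["rect"]; print(q,round(b["score"],2),np.round(b["rect"]),at_z(f,l+w/2,t+h/2,91).round(0))
print(status.state())
E
```

```text
top [475.14716468  11.30440323 844.93357632]
knob 0.54 [349. 248.  15.  17.] [471. -40.  91.]
hole 0.61 [217. 222. 240.  54.] [484.  -8.  91.]
pin 0.59 [346. 247.  14.  13.] [475. -36.  91.]
twin_knob 0.47 [303. 151.  18.  14.] [640.  29.  91.]
scene [1097.35192235 -301.47796131  700.85441226]
knob 0.76 [283. 167.  20.  23.] [486. -45.  91.]
hole 0.96 [202. 146. 201. 100.] [534. -50.  91.]
hole 0.38 [288. 166.  15.  19.] [479. -38.  91.]
pin 0.66 [289. 166.  12.  17.] [477. -38.  91.]
twin_knob 0.82 [366. 209.  13.  19.] [639.  29.  91.]
twin_knob 0.71 [285. 166.  19.  23.] [484. -42.  91.]
{'time_s': 0.5, 'qpos': array([-6.72080492e+01,  1.83126547e+01,  8.96440795e+01,  8.76600599e-04,
        7.20446198e+01, -1.14589853e+00]), 'qvel': array([-0.10838737, -0.03522263, -0.10047844,  0.01821626, -0.00121827,
       -0.03826219]), 'effort': array([-7.40511678e-04, -4.11990809e+01, -2.32039315e+01,  7.25450437e-02,
        3.84698238e-02, -2.96638473e-05]), 'ee_pos': array([ 233.29752325, -525.51297106,  227.93387198]), 'ee_rot': array([-1.79998663e+02, -8.60813361e-04,  2.39375791e+01]), 'force': array([-0.06641459,  0.70443064, -0.05581232]), 'torque': array([ 0.01084202, -0.01388914, -0.01330216]), 'gripper_force': 0.0, 'gripper_width': 91.38369928114749}
```

View pics/top0.png

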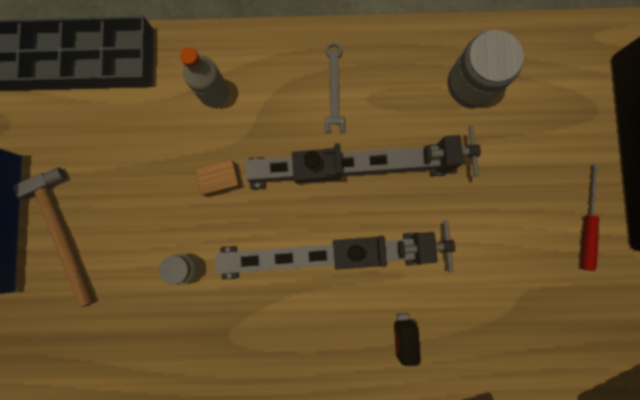

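View pics/scene0.png

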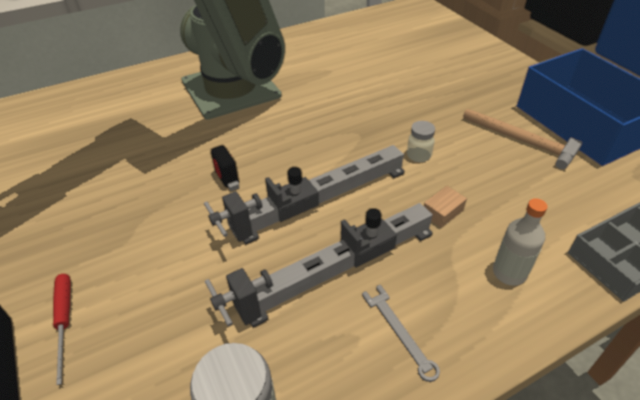

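The upper picture (top) shows the clamp nearer the robot still nearly closed: knob at about (356,254), and holes 2, 3 and 4 at (318,256), (284,258) and (250,261). The twin, at (314,160), stands at its third hole. In the scene picture the target knob is at (294,176) and the twin at (373,218).

```bash
python3 - <<'E'
from h import *
from scipy.optimize import least_squares
F={}
for n in ("top","scene"):
    F[n]=f=cams.grab_frame(n)
    for q in ("knob","twin_knob"):
        for b in finder.trace(q,n)[:3]:
            m=b["pixels"];v,u=np.nonzero(m);print(n,q,round(b["score"],2),m.sum(),u.mean().round(1),v.mean().round(1),b["rect"])
t=F["top"]
print("knob z91/104",at_z(t,356.5,254,91),at_z(t,356.5,254,104))
g=cv2.cvtColor(t["color"],cv2.COLOR_RGB2GRAY)
H=[]
for u,v in ((250,261),(284,258),(318,256)):
    p=g[v-9:v+10,u-14:u+15]; m=(p<45).astype(np.uint8)
    n,l,s,c=cv2.connectedComponentsWithStats(m); i=1+s[1:,4].argmax()
    uv=c[i]+[u-14,v-9]; H.append(at_z(t,*uv,46)); print(uv,s[i],H[-1])
d=H[0]-H[2];print(np.linalg.norm(d),np.degrees(np.arctan2(d[1],d[0])), "hole1 pred",H[1]-d)
im=np.hstack([cv2.resize(t["color"][215:295,210:370],(640,320),interpolation=2)]);im2=cv2.resize(F["scene"]["color"][130:250,240:400],(640,480)[:2])
cv2.imwrite("pics/c1.png",np.vstack([im[:, :],im2[:280]])[:,:,::-1])
E
```

```text
top knob 0.76 246 354.7 252.3 [344.6, 246.3, 20.5, 15.5]
top twin_knob 0.62 252 311.0 159.0 [302.4, 148.2, 17.6, 19.5]
scene knob 0.76 245 294.2 175.0 [285.3, 166.0, 18.7, 21.4]
scene twin_knob 0.81 276 373.4 217.7 [365.9, 207.0, 15.1, 22.2]
knob z91/104 [475.06851493 -40.92334913  91.        ] [475.06987108 -40.02279131 104.        ]
[249.41428571 260.62857143] [  6   4  16  10 140] [467.86328574 145.09161101  46.        ]
[283.53284672 258.02919708] [  6   5  16   9 137] [471.0127418   84.77757131  46.        ]
[317.28368794 255.46808511] [  5   4  17  10 141] [474.10900974  25.13872617  46.        ]
120.11537640598796 92.98059325125087 hole1 pred [477.2584658  -35.17531353  46.        ]
```

View pics/c1.png

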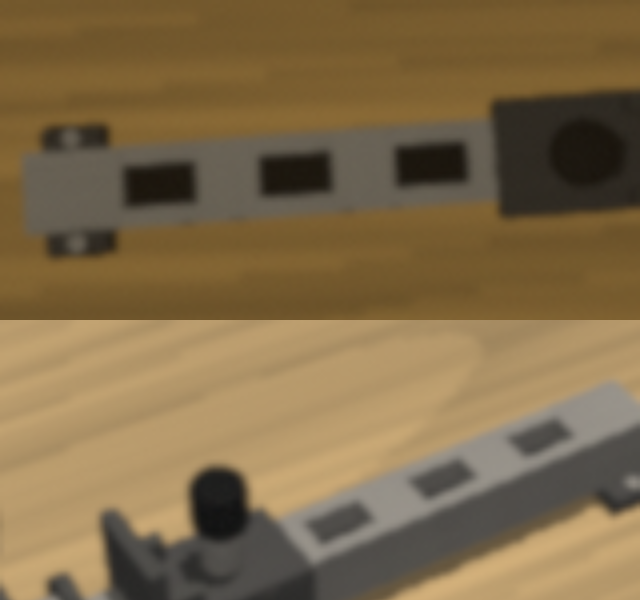

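The crop puts the knob top at about (356.7,253.3), so x≈476.5, y≈-40. Hole 3 is at (283.5,258), so about (471,85), and the tube runs at 93°. I'll go above the knob.

>>> {"name": "apply_moves", "arguments": {"increments": [[1,0.0162,0.0324,0,0,0,4.6],[1,0.0162,0.0324,0,0,0,4.6],[1,0.0162,0.0324,0,0,0,4.6],[1,0.0162,0.0324,0,0,0,4.6],[1,0.0162,0.0324,0,0,0,4.6]], "newtons": 25}}

```text
time_s: 1.22
ee_pos: [314.7, -362.1, 228.1]
ee_rot: [180.0, -0.0, 47.1]
force: [0.3, -0.4, 0.4]
gripper_width: 91.2
gripper_force: 0.0
```

>>> {"name": "apply_moves", "arguments": {"increments": [[1,0.0162,0.0324,0,0,0,4.6],[1,0.0162,0.0324,0,0,0,4.6],[1,0.0162,0.0324,0,0,0,4.6],[1,0.0162,0.0324,0,0,0,4.6],[1,0.0162,0.0324,0,0,0,4.6]]}}

```text
time_s: 1.63
ee_pos: [395.8, -199.9, 228.3]
ee_rot: [179.9, 0.0, 70.1]
force: [-0.0, -0.0, 0.0]
gripper_width: 90.8
gripper_force: 0.0
```

>>> {"name": "apply_moves", "arguments": {"increments": [[1,0.0162,0.0324,0,0,0,4.6],[1,0.0162,0.0324,0,0,0,4.6],[1,0.0162,0.0324,-0.02,0,0,4.6],[1,0.0162,0.0324,-0.02,0,0,4.6],[1,0.0162,0.0324,-0.02,0,0,4.6]]}}

```text
time_s: 2.05
ee_pos: [477.2, -37.8, 167.9]
ee_rot: [179.9, 0.0, 93.2]
force: [-0.2, -0.1, 0.9]
gripper_width: 91.2
gripper_force: 0.0
```

>>> {"name": "apply_moves", "arguments": {"increments": [[0.5,0,0,0,0,0,0],[0.5,0,0,0,0,0,0]]}}

```text
time_s: 2.22
ee_pos: [476.1, -38.2, 167.0]
ee_rot: [-179.8, -0.0, 93.1]
force: [-0.0, -0.4, 0.1]
gripper_width: 80.6
gripper_force: 0.0
```

```bash
python3 - <<'E'
from h import *
f=cams.grab_frame("scene")
for z in (78,91,104): print(z,proj(f,[476.5,-40,z]))
c=f["color"][60:230,200:420]; cv2.imwrite("pics/s2.png",cv2.resize(c,(770,595))[:,:,::-1])
E
```

```text
78 [294.01864171 180.20898007]
91 [293.62440589 175.04753107]
104 [293.22214551 169.78102225]
```

View pics/s2.png

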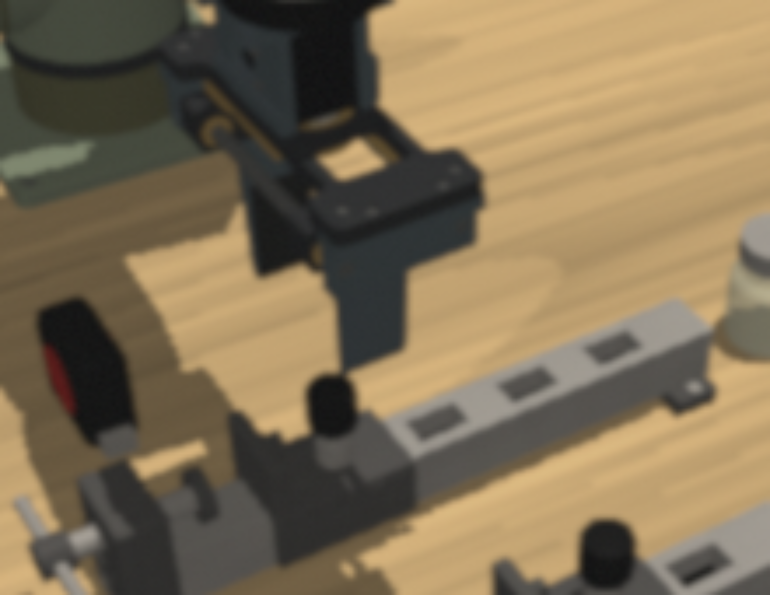

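The knob is at about (295,175.7), within 1 px of the projected estimate. I'll descend and grip.

>>> {"name": "apply_moves", "arguments": {"increments": [[0.3,0,-0.001,-0.025,0,0,0],[0.3,0,0,-0.025,0,0,0],[0.3,0,0,-0.018,0,0,0],[0.3,0,0,-0.008,0,0,0],[0.3,0,0,0,0,0,0]]}}

```text
time_s: 2.68
ee_pos: [475.3, -41.7, 91.3]
ee_rot: [-179.9, -0.0, 92.8]
force: [-0.5, -0.4, 0.4]
gripper_width: 59.7
gripper_force: 0.0
```

>>> {"name": "apply_moves", "arguments": {"increments": [[-1,0,0,0,0,0,0],[-1,0,0,0,0,0,0],[-1,0,0,0,0,0,0],[-1,0,0,0,0,0,0],[-1,0,0,0,0,0,0]]}}

```text
time_s: 3.1
ee_pos: [477.0, -40.6, 92.7]
ee_rot: [179.9, 0.0, 92.9]
force: [4.9, 0.6, 1.1]
gripper_width: 28.9
gripper_force: 3.6
```

>>> {"name": "apply_moves", "arguments": {"increments": [[-1,0,0,0,0,0,0],[-1,0,0,0,0,0,0],[-1,0,0,0,0,0,0]], "newtons": 30}}

```text
time_s: 3.35
ee_pos: [477.6, -40.6, 92.7]
ee_rot: [179.8, 0.0, 92.9]
force: [2.5, 0.4, 4.0]
gripper_width: 27.2
gripper_force: 30.0
```

>>> {"name": "apply_moves", "arguments": {"increments": [[-1,0,0,0.006,0,0,0],[-1,0,0,0.006,0,0,0],[-1,0,0,0.006,0,0,0],[-1,0,0,0.004,0,0,0],[-1,0,0,0,0,0,0]]}}

```text
time_s: 3.77
ee_pos: [477.5, -40.6, 114.0]
ee_rot: [179.8, 0.0, 92.9]
force: [6.7, -0.2, -7.3]
gripper_width: 27.4
gripper_force: 30.0
```

>>> {"name": "apply_moves", "arguments": {"increments": [[-1,-0.001,0.006,0,0,0,0],[-1,-0.0007,0.014,0,0,0,0],[-1,-0.0007,0.014,0,0,0,0],[-1,-0.0007,0.014,0,0,0,0],[-1,-0.0007,0.014,0,0,0,0]]}}

```text
time_s: 4.18
ee_pos: [474.3, 21.5, 113.6]
ee_rot: [179.8, 0.1, 93.0]
force: [7.4, -2.2, -7.5]
gripper_width: 27.3
gripper_force: 30.0
```

>>> {"name": "apply_moves", "arguments": {"increments": [[-1,-0.0007,0.014,0,0,0,0],[-1,-0.0007,0.014,0,0,0,0],[-1,-0.0007,0.014,0,0,0,0],[-1,-0.0006,0.013,0,0,0,0],[-1,-0.0004,0.008,0,0,0,0]]}}

```text
time_s: 4.6
ee_pos: [471.0, 85.1, 113.5]
ee_rot: [179.8, 0.1, 93.0]
force: [6.7, -2.2, -7.1]
gripper_width: 27.1
gripper_force: 30.0
```

>>> {"name": "apply_moves", "arguments": {"increments": [[-1,0,0,0,0,0,0],[-1,0,0,0,0,0,0]]}}

```text
time_s: 4.77
ee_pos: [471.0, 85.4, 113.5]
ee_rot: [179.8, -0.0, 93.0]
force: [7.4, 2.4, -6.9]
gripper_width: 27.6
gripper_force: 30.0
```

```bash
python3 - <<'E'
from h import *
s=cams.grab_frame("scene"); f=cams.grab_frame("top"); print(status.state()["ee_pos"])
a=cv2.resize(f["color"][210:300,205:385],(720,360)); b=cv2.resize(s["color"][130:190,260:440],(720,240))
cv2.imwrite("pics/m3.png",np.vstack([a,b])[:,:,::-1])
E
```

```text
[471.01283253  85.05502443 113.4783521 ]
```

View pics/m3.png

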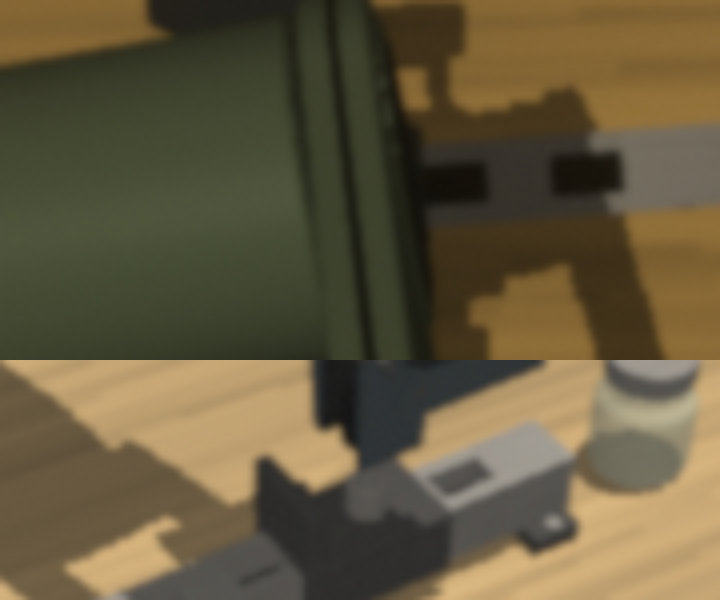

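The sleeve now stands between exposed holes 2 and 4, over hole 3. I'll lower it and let go.

>>> {"name": "apply_moves", "arguments": {"increments": [[-1,0,0,-0.006,0,0,0],[-1,0,0,-0.006,0,0,0],[-1,0,0,-0.005,0,0,0],[-1,0,0,-0.002,0,0,0],[-1,0,0,0,0,0,0]]}}

```text
time_s: 5.28
ee_pos: [471.1, 84.9, 94.5]
ee_rot: [179.8, -0.0, 92.9]
force: [6.7, 1.0, -4.3]
gripper_width: 27.2
gripper_force: 30.0
```

>>> {"name": "apply_moves", "arguments": {"increments": [[0.0,0,0,0,0,0,0],[0.3,0,0,0,0,0,0],[0.3,0,0,0,0,0,0],[0.3,0,0,0,0,0,0],[0.3,0,0,0,0,0,0]]}}

```text
time_s: 5.7
ee_pos: [468.8, 84.3, 94.9]
ee_rot: [-179.9, 0.0, 92.9]
force: [0.0, -1.0, -0.6]
gripper_width: 57.5
gripper_force: 0.0
```

>>> {"name": "apply_moves", "arguments": {"increments": [[0.3,0,0,0.015,0,0,0],[0.3,0,0,0.03,0,0,0],[0.3,0,0,0.035,0,0,0],[0.3,0,0,0.035,0,0,0],[0.3,0,-0.03,0.02,0,0,0]]}}

```text
time_s: 6.12
ee_pos: [470.8, 57.3, 233.8]
ee_rot: [179.7, -0.2, 93.2]
force: [1.6, -0.0, 0.2]
gripper_width: 59.1
gripper_force: 0.0
```

>>> {"name": "apply_moves", "arguments": {"increments": [[0.3,-0.03,-0.026,0,0,0,0],[0.3,-0.03,-0.028,0,0,0,0],[0.3,-0.03,-0.028,0,0,0,0],[0.3,-0.03,-0.028,0,0,0,0],[0.3,0,-0.04,0,0,0,0]]}}

```text
time_s: 6.53
ee_pos: [343.3, -94.4, 229.6]
ee_rot: [-179.8, -0.1, 93.1]
force: [0.1, 0.9, 0.3]
gripper_width: 59.1
gripper_force: 0.0
```

>>> {"name": "apply_moves", "arguments": {"increments": [[0.3,0,-0.04,0,0,0,0],[0.3,0,-0.04,0,0,0,0],[0.3,0,-0.04,0,0,0,0],[0.3,0,-0.04,0,0,0,0],[0.3,0,0,0,0,0,0]]}}

```text
time_s: 6.95
ee_pos: [349.4, -261.6, 230.1]
ee_rot: [180.0, 0.2, 92.6]
force: [0.6, -0.8, 0.0]
gripper_width: 59.5
gripper_force: 0.0
```

```bash
python3 - <<'E'
from h import *
s=cams.grab_frame("scene"); f=cams.grab_frame("top")
for z in (78,104): print(proj(s,[471,85,z]), proj(f,[471,85,z]))
for n in ("top","scene"):
    for b in finder.trace("knob",n)[:3]:
        v,u=np.nonzero(b["pixels"]);print(n,round(b["score"],2),u.mean().round(1),v.mean().round(1),b["rect"])
a=cv2.resize(f["color"][130:290,200:480],(560,320)); b=cv2.resize(s["color"][130:260,260:520],(560,280))
cv2.imwrite("pics/m4.png",np.vstack([a,b])[:,:,::-1])
E
```

```text
[350.36370422 157.37993803] [281.66733515 258.17909474]
[350.69714241 147.01433091] [280.14323123 258.30145466]
top 0.68 279.4 258.3 [272.4, 251.2, 18.4, 17.4]
scene 0.66 351.4 152.3 [344.1, 144.5, 15.2, 17.6]
```

View pics/m4.png

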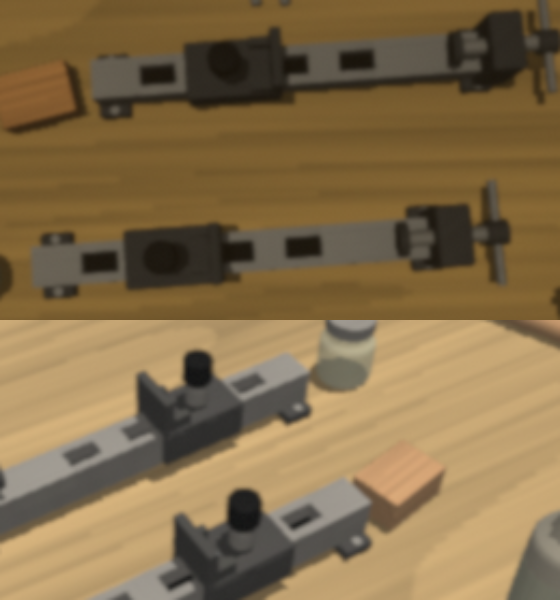

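The jaw stands at hole 3 like the twin. The knob is at (351.4,152.3), which matches the pin-down projection of (350.5,152.2); a pin resting on the tube would show about 5 px higher. Handing in.

```bash
python3 -c "
from workcell import env
print(env.job_done())"
```

```text
the job is handed in; nothing more can be done
None
```

I moved the nearly closed clamp's jaw to its third hole and let go. The final picture shows the pin fully down, the twin clamp was left untouched, and the job is handed in at about 7 s; the hand-in returned no verdict.

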